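Change the plate in the spring-clamped inspection holder

TASK

Change the plate in the inspection holder: draw the sprung curved arm back until it stays on its catch, push the checked plate off the stage's ledge into the chute, and bring the next plate from the front of the stage snugly into the corner, flush against both the fence and the end stops. Then take the arm off its catch and let it close on the end of the new plate, and let go. Do not ram the plate into its stops, do not let it fall off the stage, and leave everything else where it lies.

Things in the scene. Friction and masses are not known exactly. Their poses are not given: they have to be found in the camera images.
- holder: inspection holder fixed on the bench: flat black stage, top 135 above the bench. Origin at bench height under the nest's centre; +x away from the robot, +y left, z up; turned -0.3 to 0.08 rad. All sizes in mm, in this frame. Stage: x -165 to 108, y -75 to 175; its front (x -165 to -60) goes on to y -115, a wing (x 52 to 108) to y -172. A seated plate has its centre at x 0, y 0
- fence (a point): the fixed edge at the rear of the nest, at (40, 0, 135): a straight steel bar whose face at x = 40 looks towards the robot, from y = -50 to 70, 18 high, 14 thick; the plate's long side lies against it
- stops (a point): the end stops at the left of the nest, this point midway at (0, 55, 135): two steel blocks with faces at y = 55 looking right, 18 high, 14 thick (to y = 69), at x -40 to -22 and 22 to 40. Between them is a 44 wide gap through which a finger can push the plate's end from the left
- ledge (a point): middle of the nest's right-hand edge at (0, -75, 135), open when the arm is back, from which a plate pushed to the right tips into the chute: grey sheet metal between x = -53 and 46, beginning 18 below the stage's top; its side walls stay 12 below the stage's top
- tray (a point): the tray at the chute's foot, this point on its floor at (0, -285, 8); the chute falls steeply from the ledge to it, over y = -78 to -217; tray end wall at y = -354, 45 high, side walls 60 high
- hinge (a point): the vertical hinge axis of the curved arm, at stage height at (76, -80, 135), behind the fence's right end. The arm is a C-shaped round steel bar 12 thick lying 1 to 13 above the stage; its hub is 24 in diameter, 21 high
- clamp_arm (a joint): swing of the curved arm in rad: 0 = its nose bears on the right end of a plate seated in the nest; grows as the arm is drawn back, to the right and then rearwards (counter-clockwise from above), to a stop at 1.80; with no plate it closes to -0.15. A spring always drives it closed: about 2 N at the post when closed, 3.5 N when open; damped, so it swings home in about a second
- catch (a point): the arm's catch at (80, -126, 135): a sprung ball standing 4 out of the wing. The arm rides over it from about 1.15 to 1.58 rad (up to about 10 N at the post). Let go beyond that, it stays at about 1.58 by itself, clear of the plate's way (all behind x = 47). A pull of 2 to 4 N at the post towards closing takes it off again
- post (a point): grip post of the curved arm, near its nose: upright steel pin 12 in diameter, top 52 above the stage; this point is on its axis 30 above the stage, 62 from the hinge axis: at (14, -83) when the arm reads 0, at about (79, -142) when it is on the catch
- checked_plate: finished plate, plain aluminium cover plate 80 (its x) by 110 (its y) by 10 thick, origin at the centre of its underside; at the start it sits clamped in the nest
- next_plate: the plate to load, same shape and size (80 by 110 by 10, 0.17 to 0.33 kg), origin at the centre of its underside; at the start it lies on the front of the stage, its centre about 105 in front of the nest's centre and 15 to 45 to the right of it, turned by up to 0.15 rad
- ring_gauge: bystander: steel ring 52 in diameter, 20 high, on the left of the stage; origin at the centre of its underside
- scraper: bystander: hand scraper 135 long, 14 high, lying on the left front of the stage; origin under it, near its middle
- mallet: bystander: hammer 260 long lying on the bench to the left
- profile_offcut: bystander: upright piece of aluminium profile, 40 by 40, 110 high, on the bench at one side; origin at the centre of its underside
- cleaner: bystander: white bottle, 60 in diameter, 150 high, on the bench at one side; origin at the centre of its underside
- spanner: bystander: spanner 180 long, lying on the bench to the right
There are look-alikes about, which are no part of the job. Leave any black, purple or yellow look-alike of the next_plate alone.

How it is judged:
On the way, in this order (a step that is already met when the one before it is completed fails the run):
1. the arm is drawn back and past its catch (joint above 1.5) (value of joint clamp_arm above 1.5 rad), for 0.2 s.
2. the checked plate is down the chute, while the arm is back (x of checked_plate in the frame of holder between -0.056 and 0.048 m and y of checked_plate in the frame of holder between -0.35 and -0.13 m and z of checked_plate in the frame of holder between 0 and 0.085 m and value of joint clamp_arm above 1.45 rad), for 0.2 s.
3. the next plate lies in the corner, flush with the fence and the end stops to 2 mm and square to 0.03 rad, before the arm is released (x of next_plate in the frame of holder between -0.002 and 0.003 m and y of next_plate in the frame of holder between -0.002 and 0.003 m and z of next_plate in the frame of holder between 0.132 and 0.138 m and angle between the x axis of next_plate and the x axis of holder, either way round below 0.03 rad and value of joint clamp_arm above 1.45 rad), for 0.2 s.
At the end, for the whole second after the job is handed in: The next plate lies flat on the stage with its edges within 2 mm of the fence and of the end stops and square to them within 0.03 rad; the curved arm is closed on its right end (joint within 0.05 of 0); the checked plate lies in the chute or its tray; both plates are at rest (x of next_plate in the frame of holder between -0.002 and 0.003 m and y of next_plate in the frame of holder between -0.002 and 0.003 m and z of next_plate in the frame of holder between 0.132 and 0.138 m and angle between the x axis of next_plate and the x axis of holder, either way round below 0.03 rad and x of checked_plate in the frame of holder between -0.056 and 0.048 m and y of checked_plate in the frame of holder between -0.35 and -0.13 m and z of checked_plate in the frame of holder between 0 and 0.085 m and linear speed of each of next_plate, checked_plate below 0.01 m/s and value of joint clamp_arm between -0.05 and 0.05 rad); the robot touches nothing.
It fails at once if the next plate falls off the stage (z of next_plate in the frame of holder below 0.1 m).
It fails at once if the next plate is rammed: more than 40 N between it and the holder (contact force between next_plate and holder above 40 N).
It fails at once if anything else on the stage or the bench is moved more than 20 mm (distance of any of ring_gauge, scraper, mallet, profile_offcut, cleaner, spanner from where it was at the start of the episode above 0.02 m).
It also fails if it takes over 69 s, if anything falls off the work surface, if the arm or the gripper's body presses on something with over 40 N, if the wrist force passes 120 N, or if a joint passes its speed limit or range.

ROBOT

A 6-joint arm with a two-finger parallel gripper is mounted at the origin on the work surface. World frame = base frame: x ahead of the robot, y to its left, z up, the work surface at z = 0. Lengths are in m, angles in rad, forces in N, time in s.
With the tool pointing down it reaches from about 0.3 to 0.775 m from the base axis. Payload 14.6 kg.
Tool frame: the origin (TCP) lies midway between the tips of the shut fingers; the grasp point (between the pads) lies 19 mm behind it; z points along the fingers, y is the direction in which the jaws open and shut (so a half turn about z gives the same grasp; the last joint's range is limited). The gripper opens to 94 mm and grips with 3 to 60 N. Pads are 16 mm wide; open, the fingers measure 119 mm over their backs; the gripper's body (75 mm by 177 mm) begins 78 mm behind the grasp point.
Start: joints at [-1.199, 0.3, 1.521, -0, 1.321, -0.067], TCP at [0.234, -0.498, 0.205] pointing down, gripper open.
Joint ranges: [-3.03, 3.03], [-0.79, 2.21], [0.23, 2.52], [-1.04, 4.18], [0, 3.07], [-2.55, 2.55]. Speed limits (rad/s): [2.22, 2.22, 2.57, 3.14, 3.14, 3.14].

INTERFACE

Orientations are given as [roll, pitch, yaw] about the fixed x, y, z axes, in that order (R = Rz(yaw) Ry(pitch) Rx(roll)).
In Python, from station import readout, imaging, job gives the robot as it stands.
- The arm moves only by the tool arm_command, never from a script. Its argument "increments" is a list of rows, each an object with "gripper": the opening, from 0 (shut) to 1 (fully open); "slide": the shift along the world's x, y, z in m, a list of three; "yaw": the turn about the world's z in rad. A call has 1 to 8 rows; each row is the pose to reach, as a shift and turn from the pose commanded when the call began; what a row does not reach only later rows make up. A row lasts 1/8 s, in which the tool goes at most 62.5 mm and 10.7 degrees, less where a joint would pass 70% of its speed; a pose out of reach is approached as far as the arm can. A call with a gripper value outside its range is refused whole. The fingers move at their own pace and stop on an object; "grip_force" is the grip in N (left out, the last holds). Time passes only in rows, so rows that repeat a pose let the fingers close. It gives the time, the measured TCP pose, the force and the opening at its end, in the units of the state.
- readout.get_obs(): the state, without advancing time (a new reading comes with each control period).
- imaging.camera(name): name is "side" or "top"; returns a dict with "color" (420x560x3 uint8, red, green, blue), "mtx" (3x3 intrinsics, pixels), "rvec" (rotation vector, rad) and "tvec" (3), from world to camera coordinates, as OpenCV has them. Camera axes: x right, y down, z forward; pixel columns grow to the right and rows downward; lengths in m; the calibration is good to about 2 mm. A picture is of the moment at which its call begins. There is no depth.
- job.hand_in(): hands the job in, once; it reports no verdict.
The state is a dict: "time_s": time; "qpos": joint angles; "joint_vel": joint speeds; "tau": joint torques, N m; "ee_pos": TCP position; "eef_rot": TCP orientation; "force": force on the tool from outside, world axes, zero at the start; "moment": the same for the moment, N m; "grip_width": finger opening in m.
Only numpy, scipy, OpenCV 4.12 (cv2) and the standard library are available. Lean on these libraries where they do the work, as an engineer would, in place of code of your own. Each camera call takes 0.05 s, during which the arm holds its last target. There are 200 camera calls.

## Working session

There is one attempt and no reset: what is moved stays moved. The work goes in short steps, Python scripts to look and compute and a tool call to move; the robot and the scene stay as the last step left them, time stands still between calls to the robot, and variables do not carry over. Pictures are saved under pics/ and viewed, about 8 in all and at most 12, crops included, and the job is handed in when it is done.

Besides the shell and the picture viewer there is one more tool, called after "Call:" as name(argument=value, ...), one argument or row to a line, values as JSON. arm_command: Moves the arm, as the interface text tells. Its arguments: {"type":"object","properties":{"increments":{"type":"array","items":{"type":"object","properties":{"gripper":{"type":"number"},"slide":{"type":"array","items":{"type":"number"}},"yaw":{"type":"number"}}}},"grip_force":{"type":"number"}},"required":["increments"]}

```bash
mkdir -p pics; ls; python3 - <<'E'
from station import readout, imaging
import cv2,numpy as np
print(readout.get_obs())
for n in("side","top"):
    c=imaging.camera(n); cv2.imwrite(f"pics/{n}0.png",c["color"][:,:,::-1]); np.savez(f"pics/{n}0.npz",**c)
    R=cv2.Rodrigues(np.array(c["rvec"]))[0]; print(n,c["mtx"],-R.T@np.array(c["tvec"]).ravel())
E
```

```text
pics
{'time_s': 0.0, 'qpos': array([-1.19860115e+00,  3.00470371e-01,  1.52158359e+00,  3.81117237e-06,
        1.32070775e+00, -6.65857497e-02]), 'joint_vel': array([-6.46138626e-04,  4.06308158e-05, -5.40476052e-04, -1.22627994e-03,
       -6.81666138e-04, -7.63714162e-04]), 'tau': array([-2.51221878e-03, -5.31807017e+01, -3.52741027e+01,  7.06613087e-02,
        2.43224110e-02, -1.46522680e-04]), 'ee_pos': array([ 0.23356822, -0.49764756,  0.20488567]), 'eef_rot': array([-3.14042644e+00, -8.14678000e-05,  4.38779938e-01]), 'force': array([-0.08517136, -0.21230079,  0.14013494]), 'moment': array([ 0.00058045,  0.05337991, -0.01803898]), 'grip_width': 0.09407079905172011}
side [[466.24110301   0.         275.27124572]
 [  0.         466.24110301 200.22385841]
 [  0.           0.           1.        ]] [ 0.15891699 -1.09757945  1.17470335]
top [[467.15981676   0.         267.50120765]
 [  0.         467.15981676 214.59537903]
 [  0.           0.           1.        ]] [ 0.30578563 -0.00181995  1.36938794]
```

View pics/top0.png

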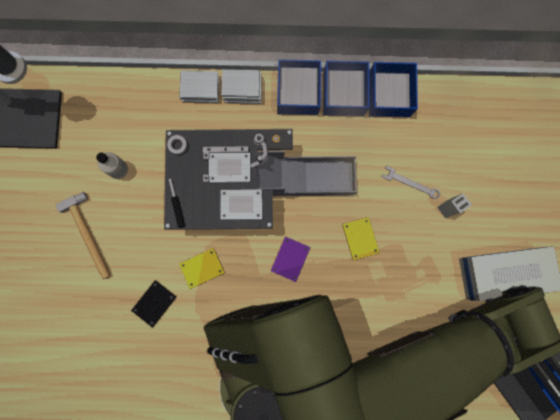

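View pics/side0.png

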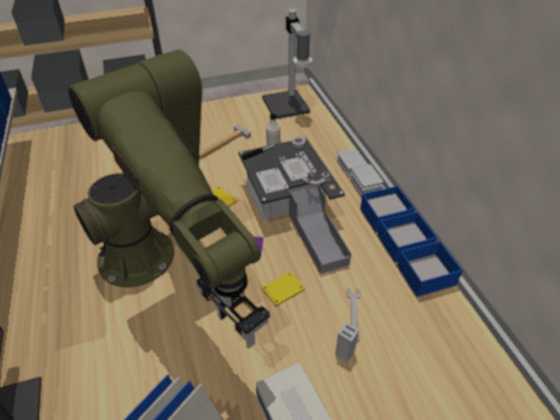

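The top view shows the holder (stage about px 165–293 × 130–230), arm near (262,150), checked plate (229,166), next plate (241,205). Next I'll enlarge both views.

```bash
python3 - <<'E'
import cv2
a=cv2.imread("pics/top0.png")[120:240,155:365]; b=cv2.imread("pics/side0.png")[130:275,230:355]
cv2.imwrite("pics/topc.png",cv2.resize(a,(798,456),interpolation=cv2.INTER_CUBIC))
cv2.imwrite("pics/sidec.png",cv2.resize(b,(500,580),interpolation=cv2.INTER_CUBIC))
E
```

```text
(no output)
```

View pics/topc.png

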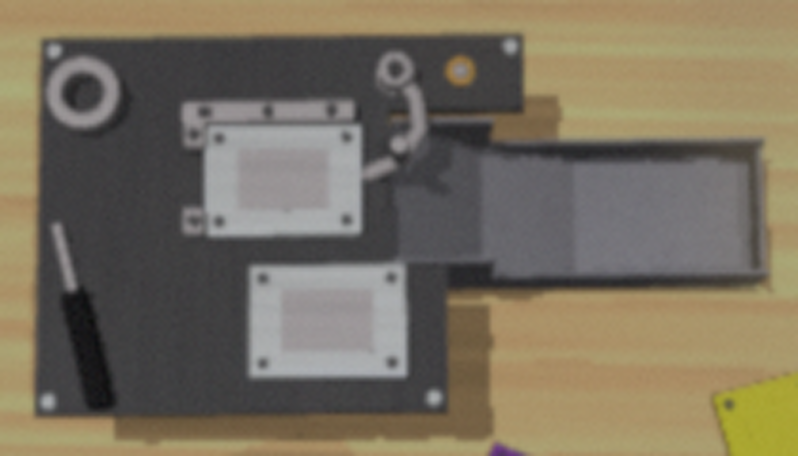

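View pics/sidec.png

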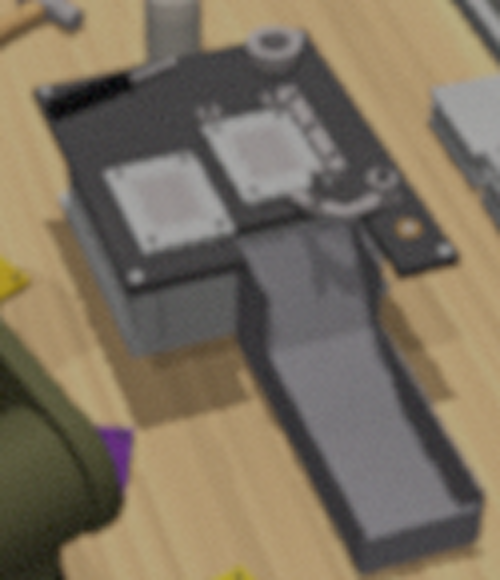

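Top crop (3.8×): stage corners (42,40), (523,36), (522,111), (37,414), (447,411); arm hub (395,70), post about (400,143), catch (460,70). Side crop (4×): corners (37,92), (127,290), (457,258), (405,275), (303,32). I'll fit the holder pose and plate poses from both views.

```bash
cat > h.py <<'E'
import numpy as np,cv2
from scipy.optimize import least_squares
C={n:dict(np.load(f"pics/{n}0.npz")) for n in("top","side")}
def proj(n,P,C=C): return cv2.projectPoints(np.array(P,float).reshape(-1,1,3),C[n]["rvec"],C[n]["tvec"],C[n]["mtx"],None)[0].reshape(-1,2)
def crop(n,uv): uv=np.array(uv,float); return (uv+.5)/3.8-.5+[155,120] if n=="top" else (uv+.5)/4-.5+[230,130]
def pose(p,L):
    c,s=np.cos(p[3]),np.sin(p[3]); L=np.array(L,float); return np.c_[p[0]+c*L[:,0]-s*L[:,1],p[1]+s*L[:,0]+c*L[:,1],p[2]+L[:,2]]
def fit(L,T,S,C=C,z=None):
    T,S=crop("top",T),crop("side",S) if len(S) else np.zeros((0,2))
    def f(p):
        r=[proj("top",pose(p,L),C)-T]
        if len(S): r.append(proj("side",pose(p,L),C)-S)
        r=np.vstack(r).ravel()
        return r if z is None else np.r_[r,(p[2]-z)*1e4]
    r=least_squares(f,[.48,.12,z or .1,0],x_scale=[.01,.01,.01,.01]); return r.x,r.fun
E
cat > m.py <<'E'
from h import *
np.set_printoptions(precision=4,suppress=True)
st=np.array([(108,175,0),(108,-172,0),(52,-172,0),(-165,175,0),(-165,-115,0)])/1e3
h,r=fit(st,[(42,40),(523,36),(522,111),(37,414),(447,411)],[(303,32),(457,258),(405,275),(37,92),(127,290)]); print("holder",h,r.reshape(-1,2).tolist())
pl=np.array([(-40,55,0),(40,55,0),(40,-55,0),(-40,-55,0)])/1e3
n,r=fit(pl,[(248,378),(249,266),(407,264),(407,378)],[(105,170),(192,150),(237,232),(145,252)]); print("next",n,r.reshape(-1,2).tolist())
k,r2=fit(pl,[(204,236),(205,124),(361,123),(361,236)],[],z=.145); print("checked(z=.145)",k,abs(r2).max())
c,s=np.cos(h[3]),np.sin(h[3])
for nm,q in(("next",n),("chk",k)):
    d=q[:2]-h[:2]; print(nm,"in holder",c*d[0]+s*d[1],-s*d[0]+c*d[1],q[3]-h[3])
E
python3 m.py
```

```text
holder [0.5945 0.1093 0.1272 0.0346] [[0.07473159092194237, -0.2907862388755973], [-0.2146191980895651, -0.39176561904838536], [0.3804924503483562, -0.29985384303356], [-0.5477635571803887, 0.1989409185944453], [0.10990594491931915, -0.02572128005786567], [0.5433406702493357, 0.10379828576816408], [0.8936401772630234, 0.3302940033825905], [-1.49468687305216, -0.03883589332650672], [-1.134493127536814, -0.1315785776184839], [0.36613968871216684, 0.45250798369767153]]
next [0.4937 0.0738 0.1413 0.0308] [[0.26222374381458735, -0.14493588721671813], [0.22633691299569136, -0.4095477221555939], [-0.16228034009787962, -0.11195814954692196], [-0.043079929072291634, -0.37688538547197936], [-0.12348796524952377, 0.4622914318303799], [-0.19090682205649045, 0.5522716805244272], [-0.7108974896698328, -0.5905928918829488], [-0.3389894070708692, -0.2081786859001511]]
checked(z=.145) [0.5927 0.1088 0.145  0.0295] 0.2845585459106701
next in holder -0.10193075815339754 -0.031969590170364666 -0.0037665118539188178
chk in holder -0.0018155903206752964 -0.00045973756499073984 -0.005070022119802377
```

```bash
cat >> m.py <<'E'
h,r=fit(st,[(42,40),(523,36),(522,111),(37,414),(447,411)],[(303,32),(457,258),(405,275),(37,92),(127,290)],z=.135); print("holder z",h,abs(r).max())
h,r=fit(st,[(42,40),(523,36),(522,111),(37,414),(447,411)],[],z=.135); print("holder top",h,abs(r).max())
n,r=fit(pl,[(248,378),(249,266),(407,264),(407,378)],[],z=.145); print("next",n)
H=np.array([.593,.109,0,.030])
print("proj post",[proj(q,pose(H,[(.014,-.083,.187)])) for q in("top","side")], "meas top",crop("top",[(400,143)]))
for t in (0,.3,.6,.9,1.2,1.5,1.7):
    a=np.pi+.0484+t; print(t, pose(H,[(.076+.06207*np.cos(a),-.080+.06207*np.sin(a),0)])[0,:2])
for q in [(0,.085),(0,-.03),(0,-.085),(-.102,-.032),(-.018,-.003),(-.06,0),(0,-.075),(.079,-.142)]: print(q,pose(H,[(*q,0)])[0,:2])
E
python3 m.py | tail -20
```

```text
chk in holder -0.0018155903206752964 -0.00045973756499073984 -0.005070022119802377
holder z [0.5927 0.107  0.135  0.0342] 1.5913621502663204
holder top [0.5924 0.1086 0.135  0.0344] 0.9906195981511985
next [0.4924 0.0738 0.145  0.0304]
proj post [array([[259.664 , 157.5763]]), array([[308.7264, 170.9935]])] meas top [[259.8947 157.2632]]
0 [0.6095 0.0265]
0.3 [0.6137 0.0084]
0.6 [ 0.623  -0.0076]
0.9 [ 0.6367 -0.0202]
1.2 [ 0.6535 -0.0281]
1.5 [ 0.6718 -0.0308]
1.7 [ 0.6842 -0.0294]
(0, 0.085) [0.5905 0.194 ]
(0, -0.03) [0.5939 0.079 ]
(0, -0.085) [0.5955 0.024 ]
(-0.102, -0.032) [0.492 0.074]
(-0.018, -0.003) [0.5751 0.1055]
(-0.06, 0) [0.533  0.1072]
(0, -0.075) [0.5952 0.034 ]
(0.079, -0.142) [ 0.6762 -0.0306]
```

Call:
arm_command(
  increments=[
    {"gripper": 1, "slide": [0.02, 0.03, 0.035], "yaw": -0.05},
    {"slide": [0.055, 0.08, 0.045], "yaw": -0.1},
    {"slide": [0.09, 0.13, 0.045], "yaw": -0.15},
    {"slide": [0.125, 0.18, 0.045], "yaw": -0.2},
    {"slide": [0.16, 0.23, 0.045], "yaw": -0.25},
    {"slide": [0.195, 0.28, 0.045], "yaw": -0.3},
    {"slide": [0.23, 0.33, 0.045], "yaw": -0.35},
    {"slide": [0.265, 0.38, 0.045], "yaw": -0.4},
  ],
  grip_force=30,
)

```text
invalid input
```

Call:
arm_command(
  increments=[
    {"gripper": 1, "slide": [0.02, 0.03, 0.035], "yaw": -0.05},
    {"gripper": 1, "slide": [0.055, 0.08, 0.045], "yaw": -0.1},
    {"gripper": 1, "slide": [0.09, 0.13, 0.045], "yaw": -0.15},
    {"gripper": 1, "slide": [0.125, 0.18, 0.045], "yaw": -0.2},
    {"gripper": 1, "slide": [0.16, 0.23, 0.045], "yaw": -0.25},
    {"gripper": 1, "slide": [0.195, 0.28, 0.045], "yaw": -0.3},
    {"gripper": 1, "slide": [0.23, 0.33, 0.045], "yaw": -0.35},
    {"gripper": 1, "slide": [0.265, 0.38, 0.045], "yaw": -0.4},
  ],
  grip_force=30,
)

```text
time_s: 1.1
ee_pos: [0.4994, -0.116, 0.2504]
eef_rot: [3.142, 0.0, 0.037]
force: [0.5, -0.3, 0.3]
grip_width: 0.0943
```

Call:
arm_command(
  increments=[
    {"gripper": 0.5, "slide": [0.035, 0.045, 0.0], "yaw": 0},
    {"gripper": 0.5, "slide": [0.07, 0.09, 0.0], "yaw": 0},
    {"gripper": 0.5, "slide": [0.1, 0.13, 0.0], "yaw": 0},
    {"gripper": 0.5, "slide": [0.11, 0.142, 0.0], "yaw": 0},
    {"gripper": 0.5, "slide": [0.11, 0.142, -0.03], "yaw": 0},
    {"gripper": 0.5, "slide": [0.11, 0.142, -0.065], "yaw": 0},
    {"gripper": 0.5, "slide": [0.11, 0.142, -0.095], "yaw": 0},
    {"gripper": 0.5, "slide": [0.11, 0.142, -0.095], "yaw": 0},
  ],
)

```text
time_s: 2.1
ee_pos: [0.6075, 0.0235, 0.1535]
eef_rot: [-3.141, 0.004, 0.038]
force: [0.5, 0.1, 0.6]
grip_width: 0.0469
```

Call:
arm_command(
  increments=[
    {"gripper": 0, "slide": [0, 0, 0], "yaw": 0},
    {"gripper": 0, "slide": [0, 0, 0], "yaw": 0},
    {"gripper": 0, "slide": [0, 0, 0], "yaw": 0},
    {"gripper": 0, "slide": [0, 0, 0], "yaw": 0},
    {"gripper": 0, "slide": [0, 0, 0], "yaw": 0},
    {"gripper": 0, "slide": [0, 0, 0], "yaw": 0},
  ],
  grip_force=30,
)

```text
time_s: 2.85
ee_pos: [0.6088, 0.0243, 0.1559]
eef_rot: [-3.141, -0.001, 0.039]
force: [-1.5, 2.2, 5.5]
grip_width: 0.0117
```

Call:
arm_command(
  increments=[
    {"gripper": 0, "slide": [0.0006, -0.006, 0], "yaw": 0.1},
    {"gripper": 0, "slide": [0.0022, -0.0122, 0], "yaw": 0.2},
    {"gripper": 0, "slide": [0.0042, -0.018, 0], "yaw": 0.3},
    {"gripper": 0, "slide": [0.0068, -0.0237, 0], "yaw": 0.4},
    {"gripper": 0, "slide": [0.0136, -0.0341, 0], "yaw": 0.58},
    {"gripper": 0, "slide": [0.0223, -0.0429, 0], "yaw": 0.76},
    {"gripper": 0, "slide": [0.0327, -0.0498, 0], "yaw": 0.94},
    {"gripper": 0, "slide": [0.0385, -0.0523, 0], "yaw": 1.07},
  ],
)

```text
time_s: 3.85
ee_pos: [0.6475, -0.0281, 0.1558]
eef_rot: [-3.142, -0.001, 1.114]
force: [-2.4, 3.2, 5.6]
grip_width: 0.0111
```

Call:
arm_command(
  increments=[
    {"gripper": 0, "slide": [0.0056, -0.0022, 0], "yaw": 0.1},
    {"gripper": 0, "slide": [0.0116, -0.0037, 0], "yaw": 0.2},
    {"gripper": 0, "slide": [0.0178, -0.0046, 0], "yaw": 0.3},
    {"gripper": 0, "slide": [0.024, -0.0047, 0], "yaw": 0.4},
    {"gripper": 0, "slide": [0.0302, -0.0044, 0], "yaw": 0.5},
    {"gripper": 0, "slide": [0.0355, -0.0036, 0], "yaw": 0.55},
    {"gripper": 0, "slide": [0.0355, -0.0036, 0], "yaw": 0.55},
  ],
)

```text
time_s: 4.72
ee_pos: [0.6827, -0.0322, 0.1558]
eef_rot: [-3.141, 0.001, 1.659]
force: [-3.2, -0.2, 6.2]
grip_width: 0.0112
```

Call:
arm_command(
  increments=[
    {"gripper": 0, "slide": [-0.003, 0, 0], "yaw": 0},
    {"gripper": 0.3, "slide": [-0.003, 0, 0], "yaw": 0},
    {"gripper": 0.4, "slide": [-0.003, 0, 0], "yaw": 0},
    {"gripper": 0.4, "slide": [-0.003, 0, 0], "yaw": 0},
    {"gripper": 0.4, "slide": [-0.003, 0, 0.03], "yaw": 0},
    {"gripper": 0.4, "slide": [-0.003, 0, 0.08], "yaw": 0},
    {"gripper": 0.2, "slide": [-0.028, 0.05, 0.08], "yaw": -0.05},
    {"gripper": 0.08, "slide": [-0.055, 0.1, 0.08], "yaw": -0.05},
  ],
)

```text
time_s: 5.72
ee_pos: [0.627, 0.0691, 0.2355]
eef_rot: [3.141, -0.0, 1.607]
force: [0.7, 0.9, -0.3]
grip_width: 0.0212
```

```bash
cat > look.py <<'E'
import sys,cv2,numpy as np
from station import imaging,readout
n,tag=sys.argv[1],sys.argv[2]; x0,y0,x1,y1,s=map(float,sys.argv[3:8])
c=imaging.camera(n); np.savez(f"pics/{tag}.npz",**c)
a=c["color"][int(y0):int(y1),int(x0):int(x1),::-1]; cv2.imwrite(f"pics/{tag}.png",cv2.resize(a,None,fx=s,fy=s,interpolation=cv2.INTER_CUBIC))
o=readout.get_obs(); print(o["time_s"],o["ee_pos"],o["force"])
E
python3 look.py side s1 230 130 355 275 4
```

```text
5.775 [0.62450625 0.07480811 0.23581726] [-2.99722435  5.05805572  0.34448552]
```

View pics/s1.png

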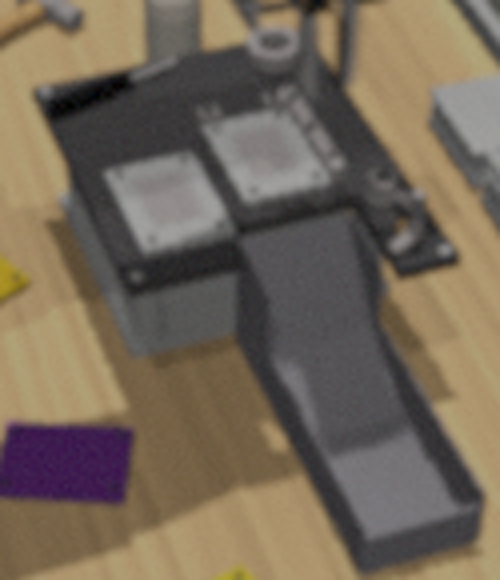

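The arm stands back on the catch at crop (400,215), and both plates are undisturbed. Next comes the push through the gap.

Call:
arm_command(
  increments=[
    {"gripper": 0.08, "slide": [-0.017, 0.05, 0], "yaw": 0},
    {"gripper": 0.08, "slide": [-0.034, 0.1, 0], "yaw": 0},
    {"gripper": 0.08, "slide": [-0.034, 0.119, 0], "yaw": 0},
    {"gripper": 0.08, "slide": [-0.034, 0.119, -0.03], "yaw": 0},
    {"gripper": 0.08, "slide": [-0.034, 0.119, -0.065], "yaw": 0},
    {"gripper": 0.08, "slide": [-0.034, 0.119, -0.09], "yaw": 0},
    {"gripper": 0.08, "slide": [-0.034, 0.119, -0.096], "yaw": 0},
    {"gripper": 0.08, "slide": [-0.034, 0.119, -0.096], "yaw": 0},
  ],
)

```text
time_s: 6.78
ee_pos: [0.5941, 0.1869, 0.1399]
eef_rot: [3.141, -0.0, 1.608]
force: [0.2, -0.9, 0.4]
grip_width: 0.0077
```

Call:
arm_command(
  increments=[
    {"gripper": 0.08, "slide": [-0.004, 0, 0], "yaw": 0},
    {"gripper": 0.08, "slide": [-0.004, -0.006, 0], "yaw": 0},
    {"gripper": 0.08, "slide": [-0.004, -0.014, 0], "yaw": 0},
    {"gripper": 0.08, "slide": [-0.0035, -0.022, 0], "yaw": 0},
    {"gripper": 0.08, "slide": [-0.003, -0.032, 0], "yaw": 0},
    {"gripper": 0.08, "slide": [-0.0025, -0.042, 0], "yaw": 0},
    {"gripper": 0.08, "slide": [-0.002, -0.052, 0], "yaw": 0},
  ],
)

```text
time_s: 7.65
ee_pos: [0.5912, 0.1357, 0.1399]
eef_rot: [-3.141, -0.002, 1.609]
force: [-5.6, 8.1, 4.3]
grip_width: 0.0076
```

Call:
arm_command(
  increments=[
    {"gripper": 0.08, "slide": [0.0005, -0.012, 0], "yaw": 0},
    {"gripper": 0.08, "slide": [0.001, -0.024, 0], "yaw": 0},
    {"gripper": 0.08, "slide": [0.0015, -0.036, 0], "yaw": 0},
    {"gripper": 0.08, "slide": [0.002, -0.048, 0], "yaw": 0},
    {"gripper": 0.08, "slide": [0.0025, -0.06, 0], "yaw": 0},
    {"gripper": 0.08, "slide": [0.003, -0.072, 0], "yaw": 0},
    {"gripper": 0.08, "slide": [0.003, -0.084, 0], "yaw": 0},
    {"gripper": 0.08, "slide": [0.003, -0.09, 0], "yaw": 0},
  ],
)

```text
time_s: 8.65
ee_pos: [0.5946, 0.0441, 0.1394]
eef_rot: [-3.141, 0.0, 1.608]
force: [-0.5, -0.1, -0.8]
grip_width: 0.0074
```

```bash
python3 look.py side s2 230 130 355 275 4
```

```text
8.7 [0.59461029 0.04379207 0.13931681] [-1.31905793 -0.85151429 -0.55638829]
```

View pics/s2.png

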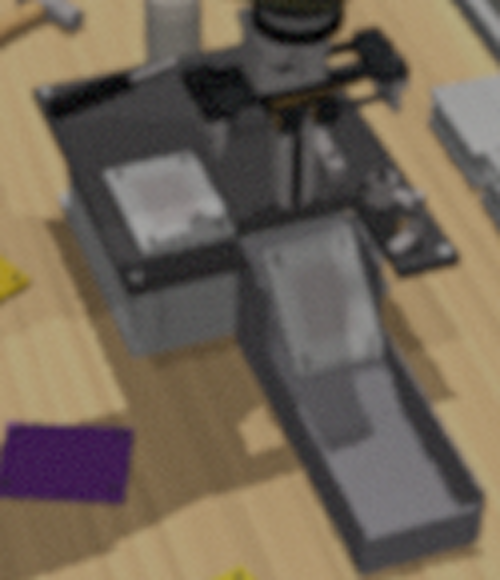

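The checked plate has tipped over the ledge and is sliding down the chute, crop (320,300). Now I'll go to the next plate at (0.492, 0.074).

Call:
arm_command(
  increments=[
    {"gripper": 0.08, "slide": [0, 0.005, 0.04], "yaw": 0},
    {"gripper": 0.5, "slide": [-0.03, 0.012, 0.06], "yaw": -0.005},
    {"gripper": 1, "slide": [-0.07, 0.02, 0.06], "yaw": -0.007},
    {"gripper": 1, "slide": [-0.102, 0.03, 0.06], "yaw": -0.007},
    {"gripper": 1, "slide": [-0.102, 0.03, 0.06], "yaw": -0.007},
    {"gripper": 1, "slide": [-0.102, 0.03, 0.06], "yaw": -0.007},
    {"gripper": 1, "slide": [-0.102, 0.03, 0.06], "yaw": -0.007},
  ],
)

```text
time_s: 9.57
ee_pos: [0.4932, 0.0749, 0.1992]
eef_rot: [-3.141, 0.0, 1.601]
force: [-0.4, 0.4, -0.6]
grip_width: 0.0639
```

```bash
python3 look.py side s3 230 130 355 275 4
```

```text
9.625 [0.49315856 0.07497231 0.19914161] [-0.31938254 -0.25215226  0.88386983]
```

View pics/s3.png

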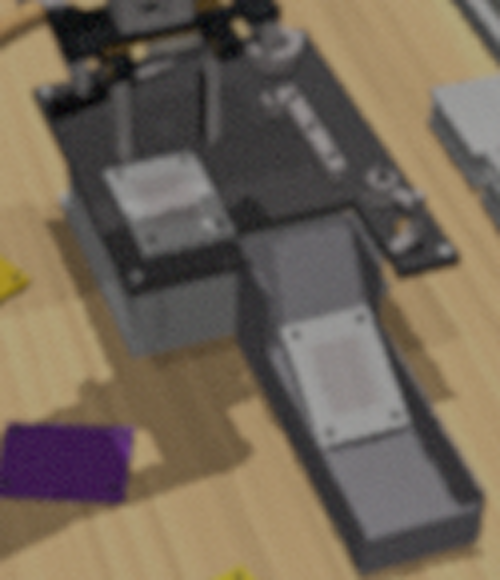

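The checked plate lies in the chute's lower half, centre about (345,375), arm still on catch. I'll open fully, descend and grip.

Call:
arm_command(
  increments=[
    {"gripper": 1, "slide": [-0.0005, -0.001, 0], "yaw": 0},
    {"gripper": 1, "slide": [-0.0005, -0.001, 0], "yaw": 0},
    {"gripper": 1, "slide": [-0.0005, -0.001, 0], "yaw": 0},
    {"gripper": 1, "slide": [-0.0005, -0.001, -0.02], "yaw": 0},
    {"gripper": 1, "slide": [-0.0005, -0.001, -0.045], "yaw": 0},
    {"gripper": 1, "slide": [-0.0005, -0.001, -0.06], "yaw": 0},
    {"gripper": 1, "slide": [-0.0005, -0.001, -0.0605], "yaw": 0},
    {"gripper": 1, "slide": [-0.0005, -0.001, -0.0605], "yaw": 0},
  ],
)

```text
time_s: 10.62
ee_pos: [0.4926, 0.0743, 0.1397]
eef_rot: [3.141, -0.0, 1.602]
force: [0.1, -0.5, -0.6]
grip_width: 0.0942
```

Call:
arm_command(
  increments=[
    {"gripper": 0.7, "slide": [0, 0, 0], "yaw": 0},
    {"gripper": 0.7, "slide": [0, 0, 0], "yaw": 0},
    {"gripper": 0.7, "slide": [0, 0, 0], "yaw": 0},
    {"gripper": 0.7, "slide": [0, 0, 0], "yaw": 0},
    {"gripper": 0.7, "slide": [0, 0, 0], "yaw": 0},
  ],
  grip_force=15,
)

```text
time_s: 11.25
ee_pos: [0.4925, 0.0742, 0.1395]
eef_rot: [3.14, -0.0, 1.602]
force: [-0.1, -0.5, 6.2]
grip_width: 0.0797
```

Call:
arm_command(
  increments=[
    {"gripper": 0.7, "slide": [0.004, 0.006, 0], "yaw": 0},
    {"gripper": 0.7, "slide": [0.014, 0.014, 0], "yaw": 0},
    {"gripper": 0.7, "slide": [0.028, 0.021, 0], "yaw": 0},
    {"gripper": 0.7, "slide": [0.042, 0.026, 0], "yaw": 0},
    {"gripper": 0.7, "slide": [0.056, 0.028, 0], "yaw": 0},
    {"gripper": 0.7, "slide": [0.067, 0.028, 0], "yaw": 0.001},
    {"gripper": 0.7, "slide": [0.075, 0.028, 0], "yaw": 0.001},
    {"gripper": 0.7, "slide": [0.078, 0.028, 0], "yaw": 0.001},
  ],
)

```text
time_s: 12.25
ee_pos: [0.5698, 0.1023, 0.1394]
eef_rot: [-3.14, -0.0, 1.603]
force: [-9.4, 0.0, 10.1]
grip_width: 0.0797
```

Call:
arm_command(
  increments=[
    {"gripper": 0.7, "slide": [0, 0, 0], "yaw": 0},
    {"gripper": 0.89, "slide": [0, 0, 0], "yaw": 0},
    {"gripper": 0.89, "slide": [0, 0, 0], "yaw": 0},
    {"gripper": 0.89, "slide": [0, 0, 0.03], "yaw": 0},
    {"gripper": 0.89, "slide": [-0.03, 0, 0.05], "yaw": -0.18},
    {"gripper": 0.89, "slide": [-0.06, 0, 0.05], "yaw": -0.36},
    {"gripper": 0.89, "slide": [-0.078, 0, 0.05], "yaw": -0.54},
    {"gripper": 0.89, "slide": [-0.078, 0, 0.05], "yaw": -0.72},
  ],
)

```text
time_s: 13.25
ee_pos: [0.4913, 0.1023, 0.1892]
eef_rot: [3.141, -0.0, 0.877]
force: [-0.1, -0.2, -0.4]
grip_width: 0.0832
```

```bash
python3 look.py top t4 155 120 365 240 3.8
```

```text
13.3 [0.4917773  0.10224641 0.18912984] [1.02144735 0.17744441 0.2582209 ]
```

View pics/t4.png

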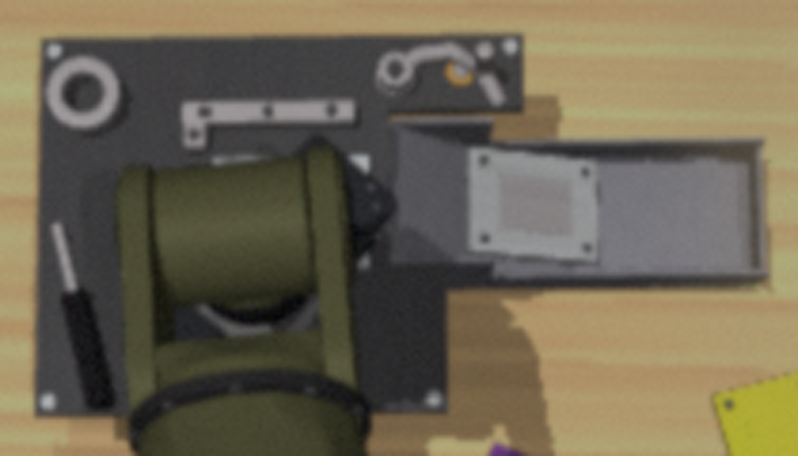

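The top view shows the checked plate in the chute, crop centre (533,205), and the arm on its catch. The next plate shows at (215..368) about 22 mm short of the fence. Next I push it from the front with both fingers.

Call:
arm_command(
  increments=[
    {"gripper": 0.85, "slide": [0, 0, 0], "yaw": -0.18},
    {"gripper": 0.85, "slide": [0, 0, 0], "yaw": -0.36},
    {"gripper": 0.85, "slide": [0, 0, 0], "yaw": -0.54},
    {"gripper": 0.85, "slide": [0, 0, 0], "yaw": -0.72},
    {"gripper": 0.85, "slide": [0, 0, -0.02], "yaw": -0.845},
    {"gripper": 0.85, "slide": [0, 0, -0.045], "yaw": -0.845},
    {"gripper": 0.85, "slide": [0, 0, -0.05], "yaw": -0.845},
    {"gripper": 0.85, "slide": [0.01, 0, -0.05], "yaw": -0.845},
  ],
)

```text
time_s: 14.3
ee_pos: [0.5025, 0.1023, 0.1394]
eef_rot: [-3.142, -0.0, 0.039]
force: [-0.2, -0.0, 1.1]
grip_width: 0.08
```

Call:
arm_command(
  increments=[
    {"gripper": 0.85, "slide": [0.008, 0, 0], "yaw": 0},
    {"gripper": 0.85, "slide": [0.015, 0, 0], "yaw": 0},
    {"gripper": 0.85, "slide": [0.02, 0, 0], "yaw": 0},
    {"gripper": 0.85, "slide": [0.025, 0, 0], "yaw": 0},
    {"gripper": 0.85, "slide": [0.029, 0, 0], "yaw": 0},
    {"gripper": 0.85, "slide": [0.033, 0, 0], "yaw": 0},
    {"gripper": 0.85, "slide": [0.036, 0, 0], "yaw": 0},
    {"gripper": 0.85, "slide": [0.036, 0, 0], "yaw": 0},
  ],
)

```text
time_s: 15.3
ee_pos: [0.5385, 0.1022, 0.1388]
eef_rot: [3.142, -0.001, 0.038]
force: [0.9, 0.5, 0.0]
grip_width: 0.0796
```

Call:
arm_command(
  increments=[
    {"gripper": 0.85, "slide": [0.001, 0, 0], "yaw": -0.003},
    {"gripper": 0.85, "slide": [0.002, 0, 0], "yaw": -0.006},
    {"gripper": 0.85, "slide": [0.003, 0, 0], "yaw": -0.006},
    {"gripper": 0.85, "slide": [0.004, 0, 0], "yaw": -0.006},
  ],
)

```text
time_s: 15.8
ee_pos: [0.5422, 0.1022, 0.1388]
eef_rot: [3.142, 0.0, 0.032]
force: [-1.5, 0.3, -2.0]
grip_width: 0.0802
```

Call:
arm_command(
  increments=[
    {"gripper": 0.85, "slide": [0.0005, 0, 0], "yaw": 0},
    {"gripper": 0.85, "slide": [0.001, 0, 0], "yaw": 0},
    {"gripper": 0.85, "slide": [0.0015, 0, 0], "yaw": 0},
    {"gripper": 0.85, "slide": [0.002, 0, 0], "yaw": 0},
  ],
)

```text
time_s: 16.3
ee_pos: [0.544, 0.1022, 0.1389]
eef_rot: [3.142, 0.0, 0.032]
force: [-3.7, 0.4, 1.8]
grip_width: 0.0799
```

Call:
arm_command(
  increments=[
    {"gripper": 0.85, "slide": [0.0005, 0, 0], "yaw": 0},
    {"gripper": 0.85, "slide": [0.001, 0, 0], "yaw": 0},
    {"gripper": 0.85, "slide": [0.001, 0, 0], "yaw": 0},
  ],
)

```text
time_s: 16.68
ee_pos: [0.5442, 0.1022, 0.1389]
eef_rot: [3.141, 0.003, 0.032]
force: [-9.6, -0.8, 4.4]
grip_width: 0.0801
```

Call:
arm_command(
  increments=[
    {"gripper": 0.85, "slide": [-0.01, 0, 0], "yaw": 0},
    {"gripper": 0.7, "slide": [-0.02, 0, 0.03], "yaw": 0.1},
    {"gripper": 0.4, "slide": [-0.02, -0.01, 0.06], "yaw": 0.28},
    {"gripper": 0.4, "slide": [0, -0.03, 0.06], "yaw": 0.46},
    {"gripper": 0.4, "slide": [0.025, -0.055, 0.06], "yaw": 0.64},
    {"gripper": 0.4, "slide": [0.051, -0.078, 0.06], "yaw": 0.82},
    {"gripper": 0.4, "slide": [0.051, -0.078, 0.06], "yaw": 1.0},
    {"gripper": 0.4, "slide": [0.051, -0.078, 0.06], "yaw": 1.18},
  ],
)

```text
time_s: 17.68
ee_pos: [0.5963, 0.0239, 0.1989]
eef_rot: [3.141, -0.0, 1.217]
force: [-0.4, 1.0, 0.3]
grip_width: 0.0377
```

Call:
arm_command(
  increments=[
    {"gripper": 0.4, "slide": [0, 0, 0], "yaw": 0.18},
    {"gripper": 0.4, "slide": [0, 0, 0], "yaw": 0.36},
    {"gripper": 0.4, "slide": [0, 0, -0.02], "yaw": 0.39},
    {"gripper": 0.4, "slide": [0, 0, -0.045], "yaw": 0.39},
    {"gripper": 0.4, "slide": [0, 0, -0.06], "yaw": 0.39},
    {"gripper": 0.4, "slide": [0, 0.005, -0.06], "yaw": 0.39},
    {"gripper": 0.4, "slide": [0, 0.009, -0.06], "yaw": 0.39},
    {"gripper": 0.4, "slide": [0, 0.013, -0.06], "yaw": 0.39},
  ],
)

```text
time_s: 18.68
ee_pos: [0.5965, 0.0375, 0.1399]
eef_rot: [3.14, 0.0, 1.602]
force: [-0.4, -2.3, 1.4]
grip_width: 0.0374
```

Call:
arm_command(
  increments=[
    {"gripper": 0.4, "slide": [0, 0.001, 0], "yaw": 0},
    {"gripper": 0.4, "slide": [0, 0.002, 0], "yaw": 0},
    {"gripper": 0.4, "slide": [0, 0.003, 0], "yaw": 0},
    {"gripper": 0.4, "slide": [0, 0.004, 0], "yaw": 0},
    {"gripper": 0.4, "slide": [0, 0.005, 0], "yaw": 0},
  ],
)

```text
time_s: 19.3
ee_pos: [0.5965, 0.0415, 0.1397]
eef_rot: [3.14, 0.001, 1.601]
force: [-1.2, -4.5, 4.6]
grip_width: 0.0376
```

Call:
arm_command(
  increments=[
    {"gripper": 0.4, "slide": [0, 0.0005, 0], "yaw": 0},
    {"gripper": 0.4, "slide": [0, 0.001, 0], "yaw": 0},
    {"gripper": 0.4, "slide": [0, 0.0015, 0], "yaw": 0},
  ],
)

```text
time_s: 19.68
ee_pos: [0.5965, 0.043, 0.1397]
eef_rot: [3.14, 0.001, 1.601]
force: [-0.3, -5.8, 4.9]
grip_width: 0.0376
```

Call:
arm_command(
  increments=[
    {"gripper": 0.4, "slide": [0, 0.0005, 0], "yaw": 0},
    {"gripper": 0.4, "slide": [0, 0.001, 0], "yaw": 0},
    {"gripper": 0.4, "slide": [0, 0.0015, 0], "yaw": 0},
    {"gripper": 0.4, "slide": [0, 0.0015, 0], "yaw": 0},
  ],
)

```text
time_s: 20.18
ee_pos: [0.5965, 0.0439, 0.1397]
eef_rot: [3.14, 0.002, 1.601]
force: [-0.6, -9.8, 4.9]
grip_width: 0.0376
```

Call:
arm_command(
  increments=[
    {"gripper": 0.4, "slide": [0, 0.0005, 0], "yaw": 0},
    {"gripper": 0.4, "slide": [0, 0.001, 0], "yaw": 0},
    {"gripper": 0.4, "slide": [0, 0.001, 0], "yaw": 0},
  ],
)

```text
time_s: 20.55
ee_pos: [0.5965, 0.044, 0.1397]
eef_rot: [3.141, 0.003, 1.601]
force: [0.3, -16.0, 5.0]
grip_width: 0.0377
```

Call:
arm_command(
  increments=[
    {"gripper": 0.4, "slide": [0, -0.005, 0], "yaw": 0},
    {"gripper": 0.4, "slide": [0, -0.015, 0.02], "yaw": 0},
    {"gripper": 0.4, "slide": [0, -0.02, 0.07], "yaw": 0},
    {"gripper": 0.4, "slide": [0.03, -0.045, 0.09], "yaw": 0},
    {"gripper": 0.4, "slide": [0.06, -0.065, 0.09], "yaw": 0},
    {"gripper": 0.4, "slide": [0.08, -0.075, 0.09], "yaw": 0},
    {"gripper": 0.4, "slide": [0.08, -0.075, 0.09], "yaw": 0},
  ],
)

```text
time_s: 21.42
ee_pos: [0.6765, -0.0292, 0.2279]
eef_rot: [-3.141, -0.001, 1.601]
force: [0.4, -0.2, 0.3]
grip_width: 0.0377
```

```bash
python3 look.py side s5 270 140 330 190 7; python3 look.py top t5 155 120 365 240 3.8
python3 -c "
import cv2,numpy as np
a=cv2.imread('pics/s5.png');b=cv2.imread('pics/t5.png')[60:260,150:550]
b=cv2.resize(b,None,fx=1,fy=1)
c=np.zeros((350+210,420,3),np.uint8);c[:350,:420]=a[:350];c[355:555,:400]=b;cv2.imwrite('pics/c5.png',c)"
```

```text
21.475 [ 0.67598033 -0.02862499  0.22824207] [ 0.14692967  0.22345377 -0.16055393]
21.525 [ 0.6757007  -0.02833787  0.22863678] [-0.79596673  0.37010865  0.86017589]
```

View pics/c5.png

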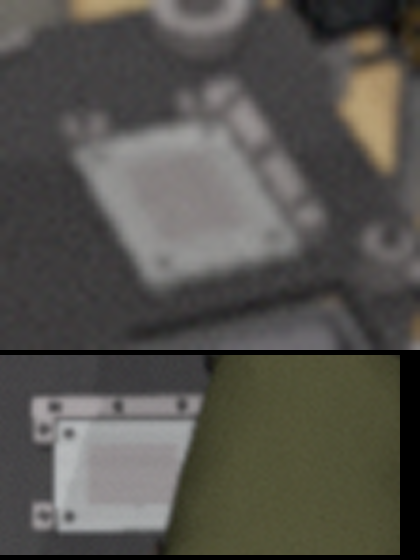

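The plate appears seated (top crop corners about (204,123), (204,236), the same as the initially seated plate). I'll confirm numerically by image registration against the first pictures.

```bash
python3 - <<'E'
import cv2,numpy as np
def g(t): return cv2.cvtColor(np.load(f"pics/{t}.npz")["color"],cv2.COLOR_RGB2GRAY).astype(np.float32)
# side: window of the seated plate; top: left part of the plate, and fixed stops as control
for n,a,b,(x0,y0,x1,y1) in [("side","side0","s5",(278,152,316,184)),("top","top0","t5",(205,148,243,185)),("side fence ctl","side0","s5",(298,150,320,176))]:
    A,B=(cv2.GaussianBlur(g(q),(3,3),0)[y0:y1,x0:x1] for q in(a,b))
    B=B*(A.mean()/B.mean()); W=np.float32([[1,0,0],[0,1,0]])
    cc,W=cv2.findTransformECC(A,B,W,cv2.MOTION_EUCLIDEAN,(3,200,1e-6),None,5); c=np.float32([(x1-x0)/2,(y1-y0)/2,1])
    print(n,"cc",round(cc,4),"shift px",W@c-c[:2],"rot",np.arctan2(W[1,0],W[0,0]))
E
```

```text
side cc 0.7646 shift px [ 0.01801491 -0.12060738] rot 0.023922585
top cc 0.8477 shift px [-2.031723    0.14229012] rot 0.03347345
side fence ctl cc 0.9445 shift px [0.6443329  0.55655956] rot 0.06762233
```

```bash
python3 - <<'E'
import cv2,numpy as np
def g(t): return cv2.GaussianBlur(cv2.cvtColor(np.load(f"pics/{t}.npz")["color"],cv2.COLOR_RGB2GRAY).astype(float),(3,3),0)
def e(p):
    d=np.abs(np.diff(p)); k=d.argmax(); s=slice(max(k-2,0),k+3); return (np.arange(len(d))[s]*d[s]).sum()/d[s].sum()+.5
for t in("top0","t5"):
    I=g(t)
    fr=[176+e(I[176:190,c]) for c in range(212,234)]
    le=[203+e(I[r,203:216]) for r in range(160,175)]
    f=np.polyfit(range(212,234),fr,1); l=np.polyfit(range(160,175),le,1)
    print(t,"front row med",np.median(fr[:14]),"slope",f[0],"left col med",np.median(le),"slope",l[0])
    print(np.round(fr,1))
for t in("side0","s5"):
    I=g(t); # front-side edge of plate (left in image): rows 165..178 ; right-end edge: cols 295..308
    a=[275+e(I[r,275:296]) for r in range(165,177)]; b=[172+e(I[172:186,c]) for c in range(294,308)]
    print(t,np.polyfit(range(165,177),a,1)[0],np.median(a),np.polyfit(range(294,308),b,1)[0],np.median(b))
E
```

```text
top0 front row med 181.73780290600914 slope -0.016989755631947556 left col med 208.26202069385272 slope 0.009330569587978925
[181.6 181.6 181.7 181.8 181.8 181.8 181.7 181.7 181.7 181.7 181.7 181.7
 181.7 181.7 181.6 181.5 181.4 181.4 181.4 181.4 181.4 181.4]
t5 front row med 181.78332306153254 slope -0.01811949794563969 left col med 208.26266363118953 slope 0.0005263793818807842
[181.6 181.6 181.7 181.9 181.8 181.9 181.8 181.8 181.8 181.8 181.8 181.8
 181.7 181.7 181.6 181.5 181.4 181.4 181.4 181.4 181.5 181.4]
side0 0.45011442493931997 284.41663086287144 0.1543813951850352 179.29468580232867
s5 0.5831779196641568 285.0333023032505 -0.24796768735127903 178.26044838491674
```

The edges match the initially seated plate to about 0.1 px in the top view, so the plate is flush and square. Now the post.

Call:
arm_command(
  increments=[
    {"gripper": 0.4, "slide": [0, -0.003, -0.03], "yaw": 0},
    {"gripper": 0.4, "slide": [0, -0.003, -0.06], "yaw": 0},
    {"gripper": 0.4, "slide": [0, -0.003, -0.073], "yaw": 0},
    {"gripper": 0.2, "slide": [0, -0.003, -0.073], "yaw": 0},
    {"gripper": 0, "slide": [0, -0.003, -0.073], "yaw": 0},
    {"gripper": 0, "slide": [0, -0.003, -0.073], "yaw": 0},
    {"gripper": 0, "slide": [0, -0.003, -0.073], "yaw": 0},
    {"gripper": 0, "slide": [0, -0.003, -0.073], "yaw": 0},
  ],
  grip_force=25,
)

```text
time_s: 22.52
ee_pos: [0.6764, -0.0319, 0.1573]
eef_rot: [3.14, 0.0, 1.602]
force: [-1.6, 0.2, 6.6]
grip_width: 0.0113
```

Call:
arm_command(
  increments=[
    {"gripper": 0, "slide": [-0.0056, 0, 0], "yaw": -0.09},
    {"gripper": 0, "slide": [-0.0112, 0, 0], "yaw": -0.18},
    {"gripper": 0, "slide": [-0.0174, 0.0008, 0], "yaw": -0.28},
    {"gripper": 0, "slide": [-0.0234, 0.0023, 0], "yaw": -0.38},
    {"gripper": 0, "slide": [-0.029, 0.0044, 0], "yaw": -0.48},
    {"gripper": 0, "slide": [-0.0348, 0.007, 0], "yaw": -0.58},
    {"gripper": 0, "slide": [-0.0452, 0.0139, 0], "yaw": -0.76},
    {"gripper": 0, "slide": [-0.0539, 0.0227, 0], "yaw": -0.94},
  ],
)

```text
time_s: 23.52
ee_pos: [0.6229, -0.0085, 0.1571]
eef_rot: [3.14, -0.003, 0.656]
force: [10.2, 6.2, 1.8]
grip_width: 0.0115
```

Call:
arm_command(
  increments=[
    {"gripper": 0, "slide": [-0.0036, 0.0051, 0], "yaw": -0.1},
    {"gripper": 0, "slide": [-0.0068, 0.0104, 0], "yaw": -0.2},
    {"gripper": 0, "slide": [-0.0094, 0.016, 0], "yaw": -0.3},
    {"gripper": 0, "slide": [-0.0114, 0.0219, 0], "yaw": -0.4},
    {"gripper": 0, "slide": [-0.0128, 0.0265, 0], "yaw": -0.5},
    {"gripper": 0, "slide": [-0.0128, 0.0265, 0], "yaw": -0.55},
  ],
)

```text
time_s: 24.28
ee_pos: [0.6105, 0.0184, 0.1571]
eef_rot: [-3.141, -0.004, 0.11]
force: [6.2, 6.3, 2.2]
grip_width: 0.0113
```

Call:
arm_command(
  increments=[
    {"gripper": 0.45, "slide": [0, 0, 0], "yaw": 0},
    {"gripper": 0.45, "slide": [0, 0.003, 0], "yaw": 0},
    {"gripper": 0.45, "slide": [0, 0.006, 0], "yaw": 0},
    {"gripper": 0.45, "slide": [0, 0.006, 0], "yaw": 0},
    {"gripper": 0.45, "slide": [0, 0.006, 0], "yaw": 0},
    {"gripper": 0.45, "slide": [0, 0.006, 0.03], "yaw": 0},
    {"gripper": 0.45, "slide": [0, 0.006, 0.08], "yaw": 0},
    {"gripper": 0.45, "slide": [0, 0.006, 0.1], "yaw": 0},
  ],
)

```text
time_s: 25.28
ee_pos: [0.61, 0.0233, 0.2591]
eef_rot: [3.141, -0.004, 0.112]
force: [0.7, -0.1, -0.1]
grip_width: 0.0422
```

Call:
arm_command(
  increments=[
    {"gripper": 0.45, "slide": [-0.02, -0.05, 0.02], "yaw": 0},
    {"gripper": 0.45, "slide": [-0.05, -0.1, 0.02], "yaw": 0},
    {"gripper": 0.45, "slide": [-0.08, -0.15, 0.02], "yaw": 0},
    {"gripper": 0.45, "slide": [-0.12, -0.2, 0.02], "yaw": 0},
    {"gripper": 0.45, "slide": [-0.16, -0.25, 0.02], "yaw": 0},
    {"gripper": 0.45, "slide": [-0.2, -0.3, 0.02], "yaw": 0},
    {"gripper": 0.45, "slide": [-0.23, -0.35, 0.02], "yaw": 0},
    {"gripper": 0.45, "slide": [-0.23, -0.35, 0.02], "yaw": 0},
  ],
)

```text
time_s: 26.28
ee_pos: [0.3773, -0.3293, 0.2759]
eef_rot: [3.141, 0.0, 0.107]
force: [1.1, 0.1, 1.2]
grip_width: 0.0425
```

```bash
python3 look.py top t6 155 120 365 240 3.8; python3 - <<'E'
import cv2,numpy as np
A=np.load("pics/top0.npz")["color"];B=np.load("pics/t6.npz")["color"]
g=lambda I:cv2.GaussianBlur(cv2.cvtColor(I,cv2.COLOR_RGB2GRAY),(3,3),0).astype(np.float32)
for nm,(x0,y0,x1,y1) in {"plate":(202,144,256,188),"arm":(252,130,272,172),"ring":(165,132,190,157),"scraper":(164,174,190,230),"mallet":(50,190,115,282),"cleaner":(92,145,132,185),"spanner":(378,160,443,200),"offcut":(435,190,475,222)}.items():
    W=np.float32([[1,0,0],[0,1,0]])
    try:
        cc,W=cv2.findTransformECC(g(A)[y0:y1,x0:x1],g(B)[y0:y1,x0:x1],W,cv2.MOTION_EUCLIDEAN,(3,200,1e-6),None,3); c=np.float32([(x1-x0)/2,(y1-y0)/2,1]); print(nm,round(cc,3),W@c-c[:2],W[1,0])
    except cv2.error: print(nm,"no fit")
E
```

```text
26.325 [ 0.37846358 -0.3277585   0.27592159] [0.02042148 1.28059305 0.47158444]
plate 1.0 [-0.00708389  0.00635338] 0.00035668176
arm 0.999 [-0.00894451  0.01724243] -0.0005549134
ring 1.0 [ 0.00163746 -0.00747681] -0.00041874964
scraper 1.0 [-0.00078773  0.00364113] 0.0001472568
mallet 1.0 [0.00128174 0.00027466] 0.00023744372
cleaner 1.0 [ 0.00598526 -0.00540924] 0.0006862909
spanner 0.992 [0.02412033 0.00927544] -0.0013540735
offcut 0.714 [0.03761101 0.52441025] -0.10056116
```

View pics/t6.png

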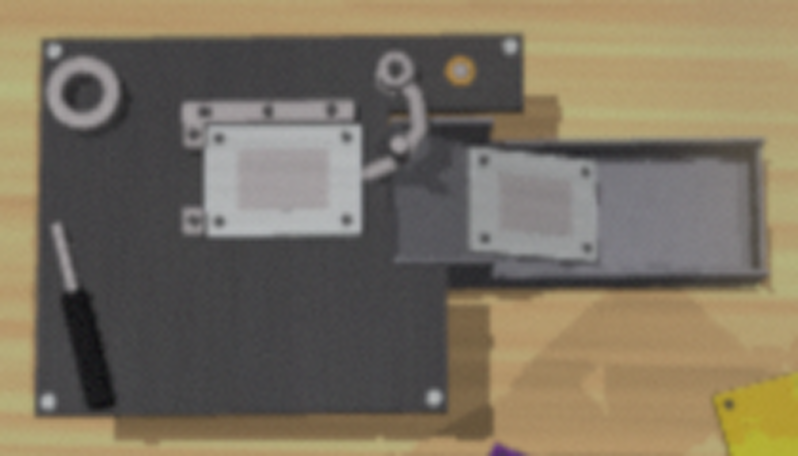

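The new plate is seated and the arm closed (registration with the start within 0.02 px). The checked plate lies in the chute at (533,205), unmoved since t4. I'll check its height from two views before hand-in.

```bash
python3 look.py side s6 230 130 355 275 4; python3 - <<'E'
from h import *
A=np.load("pics/s3.npz")["color"].astype(int);B=np.load("pics/s6.npz")["color"].astype(int)
print("chute diff s3/s6",abs(A-B)[205:245,295:335].mean())
P=lambda n:C[n]["mtx"]@np.c_[cv2.Rodrigues(C[n]["rvec"])[0],C[n]["tvec"].ravel()]
t=[(470,148),(597,160),(598,262),(470,250)]; 
s=[(365,308),(408,412),(325,446),(283,325)]
X=cv2.triangulatePoints(P("top"),P("side"),crop("top",t).T,crop("side",s).T); X=(X[:3]/X[3]).T; print(X)
m=X.mean(0); d=m[:2]-[.5926,.1088]; print("centre local",d[0]+.032*d[1],d[1]-.032*d[0],m[2])
E
```

```text
26.375 [ 0.37927486 -0.32672646  0.27592721] [-0.29617746  0.32210494  0.55668961]
chute diff s3/s6 6.3825
[[ 0.64050751 -0.02412748  0.05953883]
 [ 0.64190203 -0.12314625  0.02818492]
 [ 0.56569434 -0.12642898  0.01464325]
 [ 0.56293618 -0.02606663  0.06352724]]
centre local 0.004280258554737168 -0.1840674559135357 0.04147356038472285
```

View pics/s6.png

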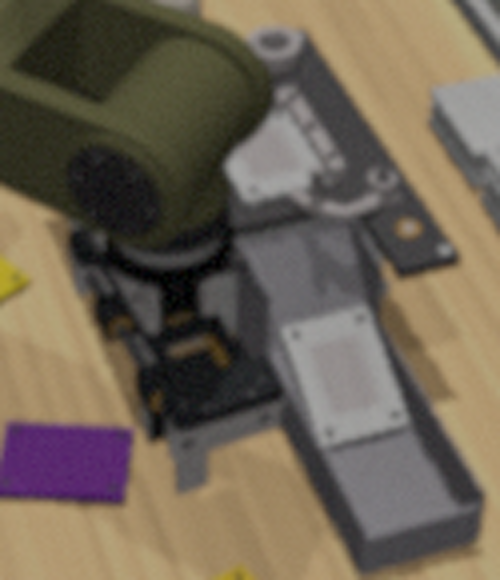

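The checked plate sits at about (4, -184, 41) mm in the holder frame, well within limits and at rest. The arm is closed and the robot is clear.

```bash
python3 -c "
from station import job; print(job.hand_in())"
```

```text
the job is handed in; nothing more can be done
None
```

The plate change is done and handed in at about 26 s of robot time; the hand-in gave no verdict.

**What I did:** I drew the curved arm back onto its catch. The checked plate was pushed through the gap between the stops and over the ledge into the chute. The next plate was gripped and slid to the nest, then seated against the fence (about 10 N) and the end stops (about 16 N). I then took the arm off its catch, followed it to about 0.13 rad and let it close on the plate's end.

**Last checks:**
- **New plate and arm:** in the top view both match the initially clamped state to within 0.02 px, far inside the 2 mm tolerance.
- **Checked plate:** it lies at about (4, -184, 41) mm in the holder frame, inside the limits. It has not moved in the pictures since it stopped sliding.
- **Other objects:** ring, scraper, mallet, cleaner and spanner all show shifts under 0.03 px.
- **Robot:** it is clear of everything, with wrist force near zero.

**Checks that failed or disagreed:**
- The profile offcut's image match was poor (0.71), which I put down to the robot and its shadow. The gripper passed above it only at the start, so I believe it was not touched, but the check does not confirm it.
- A first image comparison of the seated plate was unusable because of lighting and the robot hiding part of it. An edge measurement in the top view agreed to about 0.1 px. The same edge measurement in the side view disagreed by up to 1 px, also put down to lighting and the open arm.
- The first two-view fit put the stage top at 127 mm instead of 135. I used 135, and no move touched the stage.

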